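# Check the microtome blade's edge under a magnifier

## Task

Set up the microtome's blade for a check of its edge for nicks: fold the finger guard forward off the cutting edge and all the way down, then pick up the rectangular magnifier by its handle, carry it over the things standing in front of the machine and hold it level about 15 mm above the edge, centred on the edge with the long side of the lens along it so that the whole edge shows. Let nothing touch the blade, keep the magnifier clear of the machine at the end, and leave the slide rack, the jar and the cassette tray standing where they are. Finish while still holding the magnifier steady there: do not put it down.

Things in the scene. Friction and masses are not known exactly. Their poses are not given: they have to be found in the camera images.
- microtome: Cream rotary microtome, fixed. Origin on the bench below the middle of the blade edge; +x from the operator's front into the machine, y along the blade, z up; front faces roughly world -y. Base x -170 to 170 mm, y +-200, 22 high, tub walls 52 high at its front and sides. Housing x 170 to 500, y +-200, 290 high. Handwheel at y -200 to -292.
- edge (a point): Middle of the blade's cutting edge, 135 mm above the bench; axes as the microtome's; the edge runs 40 mm either way along y. The knife holder (100 mm wide, fixed) falls away in front of it (-x) at 55 degrees to an aluminium block, x -100 to 20, y +-60, z under 80 mm, with clamp levers at its sides. Behind the edge is free air up to the specimen head.
- head (a point): Centre of the front face of the fixed specimen head with its empty clamp, 99 mm behind (+x of) the edge and 140 mm above the bench; axes as the microtome's. The head is 70 mm wide (y), 80 mm high (z 100 to 180 mm; a small lever and knob on it reach 205 mm) and runs back into the housing.
- blade: Disposable steel blade, fixed: 80 mm long (y), 2 mm thick, on the 55-degree slope; its top 8 mm stand free of the holder. Origin and axes are those of the microtome (on the bench below the edge). Nothing may touch it.
- guard (a joint): Finger guard of the blade: round steel bar, 10 mm thick, 118 mm long, parallel to the blade, on two thin arms at its ends. 0 rad: resting on its stop above the cutting edge, leaning 0.455 rad back; the value grows as the bar swings over the top, forward (microtome -x) and down to its stop at 1.9 rad. It turns freely (under 1 N at the bar) and tips to either stop by its own weight.
- guard_bar (a point): Middle of the guard bar, on its centre line; moves with the guard. At 0 rad 3 mm behind (+x of) the edge and 22 mm above it; at 1.9 rad 72 mm in front of the edge and 18 mm below it.
- guard_hinge (a point): Middle of the guard's hinge line, parallel to the blade, 20 mm in front of the edge and 25 mm below it; the bar's centre line turns about it at a radius of 52 mm.
- magnifier: Hand magnifier lying flat on the bench, 0.1 kg: glass lens in a black frame 60 (x) x 106 (y) x 8 mm; a straight black handle, 18 wide, 14 thick, leaves the middle of one long side towards -x, x -38 to -138 mm. Origin: lens centre at the frame's underside, level with the handle's; z up. The handle points roughly away from the microtome.
- magnifier_grip (a point): Centre of the magnifier's handle where it is best gripped: 85 mm from the lens centre along -x, 7 mm above the underside.
- slide_rack: Steel drying rack with glass slides standing in it, 96 x 60 mm, 81 mm high; origin at the centre of its underside. One of three things in a row between magnifier and microtome, in any order. Leave it alone.
- stain_jar: Round glass staining jar with slides in it and a white lid with a small knob, 66 mm across, 104 mm high; origin at the centre of its underside. Leave it alone.
- cassette_tray: Clear plastic tray full of white tissue cassettes, 90 x 62 mm, 52 mm high; origin at the centre of its underside. Leave it alone.
Mind the look-alikes: they are no part of the job. What is shaped like the magnifier but blue or red is not meant.

How it is judged:
On the way, in this order (a step that is already met when the one before it is completed fails the run):
1. the finger guard is folded forward and down (joint above 1.7 rad) (value of joint guard above 1.7 rad), for 0.2 s.
2. the magnifier is lifted above the height of the things in the row, in the fingers (height (world z) of magnifier above 0.11 m and contact force between magnifier and the fingers above 0.5 N), for 0.2 s.
At the end, for the whole second after the job is handed in: Guard down (above 1.7 rad); magnifier held still by the fingers, clear of the microtome: lens centre's underside 4 to 25 mm above the edge, within 12 mm of the edge's middle along and across the blade, long side along the edge within 0.17 rad, level within 0.14 rad (value of joint guard above 1.7 rad and z of magnifier in the frame of edge between 0.004 and 0.025 m and x of magnifier in the frame of edge between -0.012 and 0.012 m and y of magnifier in the frame of edge between -0.012 and 0.012 m and angle between the y axis of magnifier and the y axis of microtome, either way round below 0.17 rad and angle between magnifier's own z axis and vertical below 0.14 rad and linear speed of magnifier below 0.02 m/s and angular speed of magnifier below 0.2 rad/s and contact force between magnifier and microtome below 0.1 N and contact force between magnifier and the fingers above 0.5 N); the arm keeps its last pose, push and grip.
It fails at once if something touches the blade (over 0.5 N) (contact force between anything else and blade above 0.5 N).
It fails at once if the slide rack is shifted by more than 20 mm or tipped (distance of slide_rack from where it was at the start of the episode above 0.02 m or angle between slide_rack's own z axis and vertical above 0.3 rad).
It fails at once if the stain jar is shifted by more than 20 mm or tipped (distance of stain_jar from where it was at the start of the episode above 0.02 m or angle between stain_jar's own z axis and vertical above 0.3 rad).
It fails at once if the cassette tray is shifted by more than 20 mm or tipped (distance of cassette_tray from where it was at the start of the episode above 0.02 m or angle between cassette_tray's own z axis and vertical above 0.3 rad).
It also fails if it takes over 64 s, if anything falls off the work surface, if the arm or the gripper's body presses on something with over 40 N, if the wrist force passes 120 N, or if a joint passes its speed limit or range.

## Robot

A 6-joint arm with a two-finger parallel gripper is mounted at the origin on the work surface. World frame = base frame: x ahead of the robot, y to its left, z up, the work surface at z = 0. Lengths are in m, angles in rad, forces in N, time in s.
With the tool pointing down it reaches from about 0.3 to 0.85 m from the base axis. Payload 4.2 kg.
Tool frame: the origin (TCP) lies midway between the tips of the shut fingers; the grasp point (between the pads) lies 19 mm behind it; z points along the fingers, y is the line along which they close (so a half turn about z gives the same grasp; the last joint's range is limited). The gripper opens to 91 mm and grips with 3 to 60 N. Pads are 32 mm wide; open, the fingers measure 118 mm over their backs; the gripper's body (76 mm by 178 mm) begins 60 mm behind the grasp point.
Start: joints at [1.2, 0.32, 1.565, -0, 1.257, -0.02], TCP at [0.198, 0.54, 0.214] pointing down, gripper open.
Joint ranges: [-3.11, 3.11], [-0.84, 2.01], [0.21, 2.61], [-1.34, 4.49], [0.05, 2.63], [-2.56, 2.56]. Speed limits (rad/s): [2.57, 2.57, 3.14, 3.14, 3.14, 3.14].

## Interface

Orientations are given as a unit quaternion [x, y, z, w].
In Python, from station import arm, optics, order gives the robot as it stands.
- The arm moves only by the tool servo_tool, never from a script. Its argument "plan" is a list of rows, each a list of 2 entries, a list of its own where there are three numbers: the shift along the tool's x, y, z in m, then the turn about the tool's z in rad. In form: [[[dx, dy, dz], yaw], ...]. A call has 1 to 20 rows; each row shifts and turns the commanded pose from where the row before left it, along the tool's axes as they then stand; what a row does not reach is not made up. A row lasts 1/8 s, in which the tool goes at most 62.5 mm and 10.7 degrees, less where a joint would pass 70% of its speed; a pose out of reach is approached as far as the arm can. A call with a gripper value outside its range is refused whole. "fingers" is the finger opening in m, from 0 to 0.0912, set as the call begins (left out, the last holds). The fingers move at their own pace and stop on an object; "force" is the grip in N (left out, the last holds). Time passes only in rows, so rows that do not move let the fingers close. It gives the time, the measured TCP pose, the force, the opening and the grip force at its end, in the units of the state.
- arm.read_state(): the state, without advancing time (a new reading comes with each control period).
- optics.camera(name): name is "scene" or "top" or "wrist"; returns a dict with "image" (400x640x3 uint8, blue, green, red), "fx", "fy", "cx", "cy" (pixels), "world_to_cam" (4x4, takes a point from world to camera coordinates). Camera axes: x right, y down, z forward; pixel columns grow to the right and rows downward; lengths in m; the calibration is good to about 2 mm. A picture is of the moment at which its call begins. There is no depth.
- order.job_done(): hands the job in; it is judged then, once.
The state is a dict: "time": time; "joints": joint angles; "joint_velocities": joint speeds; "effort": joint torques, N m; "tcp_pos": TCP position; "tool_rot": TCP orientation; "ft_force": force on the tool from outside, world axes, zero at the start; "torque": the same for the moment, N m; "gripper_width": finger opening in m; "grasp_force": force on a finger pad.
Only numpy, scipy, OpenCV 4.12 (cv2) and the standard library are available. Lean on these libraries where they do the work, as an engineer would, in place of code of your own. Each camera call takes 0.05 s, during which the arm holds its last target. There are 200 camera calls.

## Working session

There is one attempt and no reset: what is moved stays moved. The work goes in short steps, Python scripts to look and compute and a tool call to move; the robot and the scene stay as the last step left them, time stands still between calls to the robot, and variables do not carry over. Pictures are saved under pics/ and viewed, at most 10 in all, crops included, and the job is handed in when it is done.

Besides the shell and the picture viewer there is one more tool, called after "Emit:" as name(argument=value, ...), one argument or row to a line, values as JSON. servo_tool: Moves the arm, as the interface text tells. Its arguments: {"type":"object","properties":{"plan":{"type":"array"},"fingers":{"type":"number"},"force":{"type":"number"}},"required":["plan"]}

```bash
mkdir -p pics; cat > h.py <<'E'
import numpy as np,cv2
from station import arm,optics,order
def snap(n,f):
    c=optics.camera(n); cv2.imwrite('pics/'+f+'.png',c['image']); np.savez('pics/'+f,**{k:c[k] for k in('image','fx','fy','cx','cy','world_to_cam')}); return c
def ray(c,u,v):
    T=np.linalg.inv(c['world_to_cam']); d=T[:3,:3]@np.array([(u-c['cx'])/c['fx'],(v-c['cy'])/c['fy'],1]); return T[:3,3],d
def onz(c,u,v,z):
    o,d=ray(c,u,v); return o+d*(z-o[2])/d[2]
def proj(c,p):
    q=c['world_to_cam']@np.append(p,1); return np.array([c['fx']*q[0]/q[2]+c['cx'],c['fy']*q[1]/q[2]+c['cy']])
E
python3 - <<'E'
from h import *
for n in('scene','top'):
    c=snap(n,n+'0'); T=np.linalg.inv(c['world_to_cam']); print(n,c['fx'],T[:3,3],T[:3,2])
s=arm.read_state(); print(s['tcp_pos'],s['tool_rot'],s['time'])
E
```

```text
scene 422.6439867077717 [1.22818071 0.23155446 0.86877508] [-0.67258852 -0.26159562 -0.69223725]
top 398.67086425316546 [ 0.42567499 -0.0528174   1.27293517] [ 0.06149711  0.01144557 -0.99804163]
[0.19743473 0.53956537 0.213233  ] [ 1.74482778e-01  9.84659925e-01 -7.58480277e-04 -1.30100468e-04] 0.1
```

View pics/top0.png

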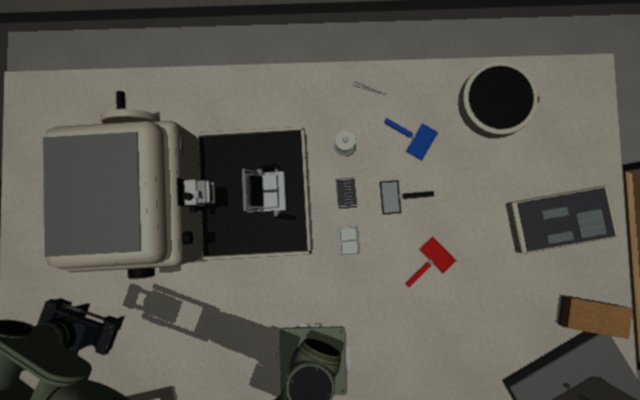

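View pics/scene0.png

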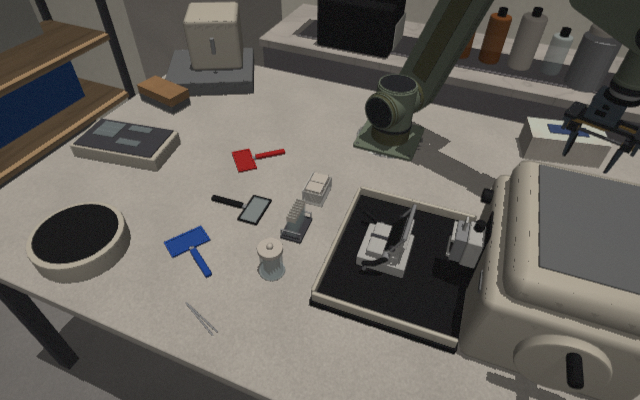

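The top view (image up = world +x, right = −y) shows the knife holder near (265,190), the head at (198,193), the black magnifier at (391,197) with its handle out to (433,194), and the row at x≈346. I'll enlarge the important parts.

```bash
python3 - <<'E'
import cv2,numpy as np
t=cv2.imread('pics/top0.png');s=cv2.imread('pics/scene0.png')
a=cv2.resize(t[120:270,180:450],None,fx=2.9,fy=2.9,interpolation=cv2.INTER_CUBIC)
cv2.imwrite('pics/tc.png',np.clip(a*1.5,0,255).astype('uint8'))
b=cv2.resize(s[180:300,330:500],None,fx=4.7,fy=4.7,interpolation=cv2.INTER_CUBIC)
cv2.imwrite('pics/sc.png',np.clip(b*1.5,0,255).astype('uint8'))
E
```

```text
(no output)
```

View pics/tc.png

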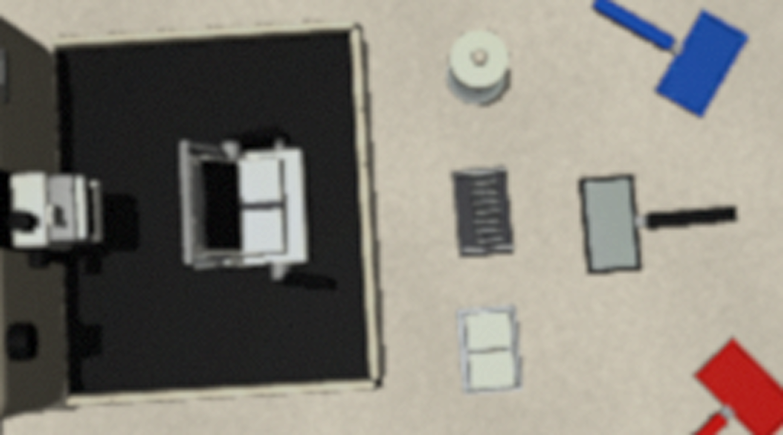

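View pics/sc.png

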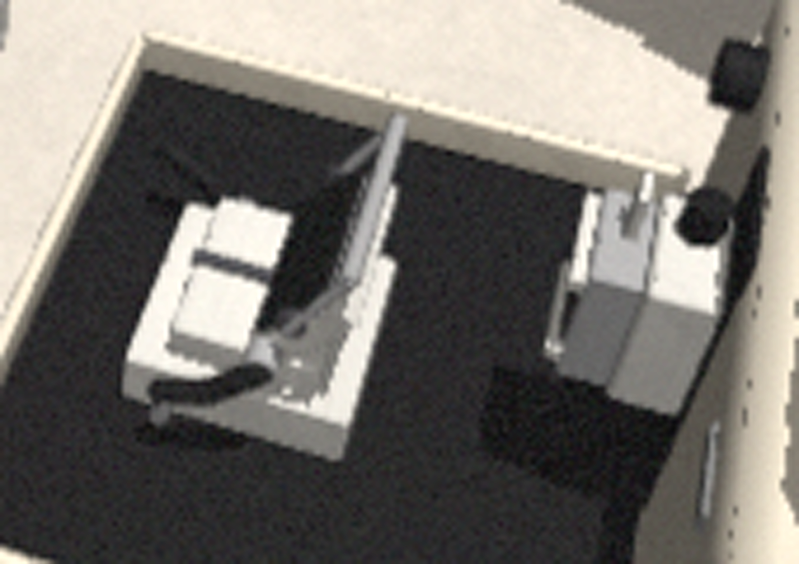

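The crops give the guard bar running from (187,143) to (189,266), the tub's front corners at (357,27) and (379,384), and the lens frame at (580–640,176–271). The handle ends at (736,214). Next I convert these to world positions.

```bash
cat > m.py <<'E'
from h import *
c=dict(np.load('pics/top0.npz'));s=dict(np.load('pics/scene0.npz'))
tp=lambda x,y,z:onz(c,180+(x+.5)/2.9-.5,120+(y+.5)/2.9-.5,z)
sp=lambda x,y,z:onz(s,330+x/4.7,180+y/4.7,z)
if __name__=='__main__':
    np.set_printoptions(precision=4,suppress=True)
    P=tp(357,27,.052),tp(379,384,.052); d=P[0]-P[1]; print('tub',*P,np.linalg.norm(d),np.arctan2(d[1],d[0]))
    B=tp(187,143,.157),tp(189,266,.157); d=B[0]-B[1]; print('bar',*B,(B[0]+B[1])/2,np.linalg.norm(d),np.arctan2(d[1],d[0]))
    B=sp(400,118,.159),sp(350,280,.159); d=B[0]-B[1];print('bar scene',*B,(B[0]+B[1])/2,np.linalg.norm(d))
    F=[tp(*q,.008) for q in((580,178),(632,176),(640,268),(588,271))]; print('lens',np.mean(F,0),*F)
    h=tp(736,214,.014),tp(648,220,.014);print('handle',*h)
    d=np.mean(F,0)-h[0];print(np.arctan2(d[1],d[0]),np.linalg.norm(d))
    for n,q in dict(jar=(480,55,.1),rack=(482,211,.08),tray=(488,349,.05)).items(): print(n,tp(*q))
    print(np.linalg.inv(optics.camera('wrist')['world_to_cam']))
E
python3 m.py
```

```text
tub [0.7176 0.0118 0.052 ] [ 0.3375 -0.0031  0.052 ] 0.38035910068062323 0.03924466024434258
bar [0.5827 0.1743 0.157 ] [0.4628 0.1739 0.157 ] [0.5227 0.1741 0.157 ] 0.11982416973407349 0.003665374812157307
bar scene [0.4679 0.1775 0.159 ] [0.5849 0.181  0.159 ] [0.5264 0.1793 0.159 ] 0.11710998460058432
lens [ 0.5033 -0.2581  0.008 ] [ 0.5537 -0.227   0.008 ] [ 0.5545 -0.284   0.008 ] [ 0.4534 -0.289   0.008 ] [ 0.4516 -0.2323  0.008 ]
handle [ 0.5094 -0.3942  0.014 ] [ 0.5053 -0.2985  0.014 ]
1.6158950728337738 0.13639075640828377
jar [ 0.6736 -0.1163  0.1   ]
rack [ 0.5148 -0.1148  0.08  ]
tray [ 0.3713 -0.1186  0.05  ]
[[ 0.3442  0.9045  0.2519  0.1267]
 [ 0.9389 -0.3309 -0.0946  0.5666]
 [-0.0022  0.269  -0.9631  0.3833]
 [ 0.      0.      0.      1.    ]]
```

Emit:
servo_tool(
  plan=[
    [[0,0,-0.047],0],
    [[0,0,-0.047],0],
    [[0,0,-0.047],0],
    [[-0.037,-0.022,0],0],
    [[-0.037,-0.022,0],0],
    [[-0.037,-0.022,0],0],
    [[-0.037,-0.022,0],0],
    [[-0.037,-0.022,0],0],
    [[-0.037,-0.022,0],0],
    [[-0.037,-0.022,0],0],
    [[-0.037,-0.022,0],0],
    [[-0.037,-0.022,0],0],
    [[-0.037,-0.022,0],0],
    [[-0.037,-0.022,0],0],
    [[-0.037,-0.022,0],0],
  ],
  fingers=0,
)

```text
time: 2.02
tcp_pos: [0.5245, 0.1383, 0.3547]
tool_rot: [0.175, 0.985, 0.0, -0.0]
ft_force: [0.2, 1.1, -0.6]
gripper_width: 0.0003
grasp_force: 0.0
```

Emit:
servo_tool(
  plan=[
    [[0,0,0],0.174],
    [[0,0,0],0.174],
    [[0,0,0],0.174],
    [[0,0,0],0.174],
    [[0,0,0],0.174],
    [[0,0,0],0.174],
    [[0,0,0],0.174],
    [[0,0,0],0],
    [[0,0,0],0],
  ],
)

```text
time: 3.15
tcp_pos: [0.5238, 0.1395, 0.3548]
tool_rot: [0.706, 0.709, -0.0, -0.0]
ft_force: [0.2, -0.5, 0.0]
gripper_width: 0.0002
grasp_force: 0.0
```

```bash
python3 - <<'E'
from h import *
from scipy.spatial.transform import Rotation as R
c=snap('wrist','w1')
s=arm.read_state(); print(s['tcp_pos'],R.from_quat(s['tool_rot']).as_matrix().round(3),s['time'],s['gripper_width'])
a=np.clip(cv2.imread('pics/w1.png')*1.5,0,255).astype('uint8');cv2.imwrite('pics/w1b.png',a)
E
```

```text
[0.52377719 0.13946256 0.3548459 ] [[-0.004  1.    -0.   ]
 [ 1.     0.004  0.   ]
 [ 0.    -0.    -1.   ]] 3.2 0.0003418204449590438
```

View pics/w1b.png

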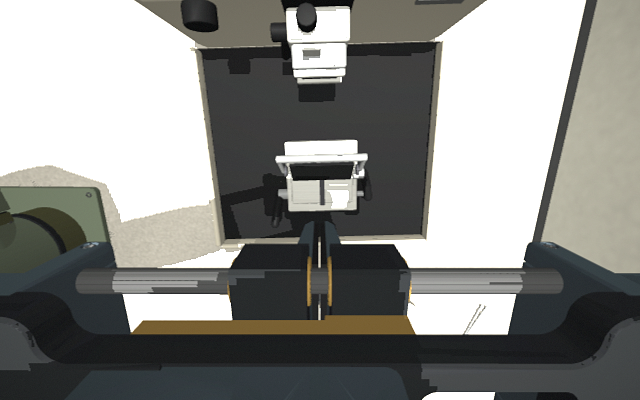

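The wrist view shows the guard bar from (277,159) to (367,157), the tub's front corners at about (219,245) and (427,238), and the head's front face near (320,80).

```bash
python3 - <<'E'
from h import *
np.set_printoptions(precision=4,suppress=True)
c=dict(np.load('pics/w1.npz'))
def seg(n,a,b,z):
    A,B=onz(c,*a,z),onz(c,*b,z);d=B-A;print(n,A,B,(A+B)/2,np.linalg.norm(d),np.arctan2(d[1],d[0]))
seg('bar',(277,159),(367,157),.157)
seg('tubfront',(219,245),(427,238),.052)
seg('tubR',(427,238),(440,42),.052)
seg('tubL',(219,245),(197,50),.052)
# bright bar midline per column
g=cv2.cvtColor(c['image'],cv2.COLOR_BGR2GRAY); 
for x in range(285,362,12): print(x,g[146:170,x])
E
```

```text
bar [0.4692 0.1746 0.157 ] [0.5863 0.1776 0.157 ] [0.5277 0.1761 0.157 ] 0.117181298954929 0.026057890950257852
tubfront [0.3419 0.0063 0.052 ] [0.72   0.0217 0.052 ] [0.5309 0.014  0.052 ] 0.3784261519272073 0.040652623434636305
tubR [0.72   0.0217 0.052 ] [0.7053 0.3387 0.052 ] [0.7127 0.1802 0.052 ] 0.3173549096075937 1.6169058661145392
tubL [0.3419 0.0063 0.052 ] [0.3381 0.3265 0.052 ] [0.34   0.1664 0.052 ] 0.320257272474899 1.5826508494197848
285 [222 213 209 198 196 189 185 181 181 128 159 192 197 199 182 162 116  76
  68  52  59  73  86  87]
297 [246 246 248 227 232 230 230 232 238 155 164 196 200 197 176 147 103  59
  36  36  17  20  22  22]
309 [245 246 249 214 227 230 230 236 170 151 176 201 205 190 172 134 111  49
  31  39  23  21  21  21]
321 [244 247 247 219 228 228 230 239 133 151 183 207 209 186 165 125  76  36
  32  33  24  19  21  22]
333 [245 248 225 230 229 226 229 238 150 161 189 210 210 184 154 104  59  34
  33  25  21  21  22  22]
345 [247 249 211 227 228 226 236 166 145 171 197 216 204 181 144 110  48  31
  37  21  21  21  21  22]
357 [115 111 113 113 112 113 114  94 150 180 201 222 201 175 139 102  97  97
  56  70  85  83  89  94]
```

Emit:
servo_tool(
  plan=[
    [[0.037,0.001,0],-0.03],
    [[0.037,0.001,0],0],
    [[0,0,0.05],0],
    [[0,0,0.05],0],
    [[0,0,0.05],0],
    [[0,0,0.03],0],
    [[0,0,0.022],0],
    [[0,0,0],0],
  ],
)

```text
time: 4.2
tcp_pos: [0.5235, 0.2131, 0.1513]
tool_rot: [0.695, 0.719, -0.002, -0.001]
ft_force: [0.1, -0.2, 0.4]
gripper_width: 0.0004
grasp_force: 0.0
```

Emit:
servo_tool(
  plan=[
    [[-0.006,0,0],0],
    [[-0.006,0,0],0],
    [[-0.006,0,0],0],
    [[-0.006,0,0],0],
    [[-0.006,0,0],0],
    [[-0.006,0,0],0],
    [[-0.006,0,0],0],
    [[-0.006,0,0],0],
    [[-0.006,0,0],0],
    [[-0.006,0,0],0],
    [[-0.004,0,0],0],
    [[0,0,0],0],
    [[0,0,-0.03],0],
    [[0,0,-0.05],0],
    [[0,0,-0.05],0],
    [[0,0,-0.05],0],
    [[0,0,0],0],
    [[0,0,0],0],
  ],
)

```text
time: 6.45
tcp_pos: [0.5262, 0.1495, 0.3322]
tool_rot: [0.696, 0.718, -0.0, -0.0]
ft_force: [-0.3, 1.1, -1.3]
gripper_width: 0.0004
grasp_force: 0.0
```

```bash
python3 - <<'E'
from h import *
c=snap('wrist','w2'); t=snap('top','t2')
s=arm.read_state(); print(s['tcp_pos'],s['time'])
a=c['image'][0:240,180:460]; a=cv2.resize(a,None,fx=2.4,fy=2.4,interpolation=cv2.INTER_CUBIC); cv2.imwrite('pics/w2b.png',np.clip(a*1.3,0,255).astype('uint8'))
E
```

```text
[0.52588905 0.14939155 0.33113819] 6.55
```

View pics/w2b.png

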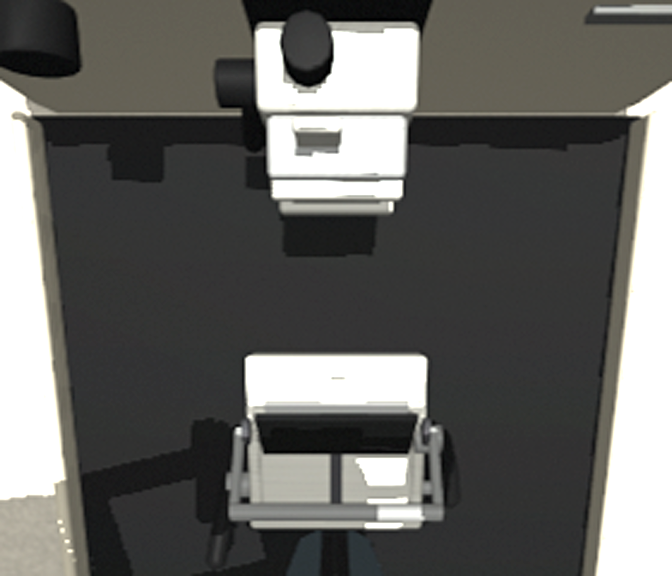

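The guard is down: its bar lies at the front, crop (229–442, 513), and the edge and holder line is at crop y≈408. I'll check the edge position against this view and the top view.

```bash
python3 - <<'E'
from h import *
np.set_printoptions(precision=4,suppress=True)
c=dict(np.load('pics/w2.npz')); f=lambda x,y,z:onz(c,180+x/2.4,y/2.4,z)
a,b=f(229,513,.117),f(442,513,.117);d=b-a;print('bar',a,b,(a+b)/2,np.linalg.norm(d),np.arctan2(d[1],d[0]))
a,b=f(250,408,.135),f(418,410,.135);d=b-a;print('edge',a,b,(a+b)/2,np.linalg.norm(d))
e=np.array([.5272,.173,.135]);ex=np.array([-.035,.999,0]);ey=np.array([.999,.035,0])
for k in(-.04,0,.04): p=proj(c,e+k*ey);print((p-[180,0])*2.4)
a,b=f(270,178,.18),f(403,176,.18);print('head top front',a,b,(a+b)/2)
a,b=f(45,116,.052),f(640,118,.052)
print('tub back',a,b,(a+b)/2,np.arctan2((b-a)[1],(b-a)[0]),f(75,560,.052),f(590,560,.052))
g=cv2.cvtColor(c['image'],cv2.COLOR_BGR2GRAY)
for x in(300,320,340): print(g[155:195,x])
t=dict(np.load('pics/t2.npz'))
E
```

```text
bar [0.465  0.1025 0.117 ] [0.5927 0.1067 0.117 ] [0.5288 0.1046 0.117 ] 0.12780015274083545 0.032262011825675924
edge [0.4799 0.169  0.135 ] [0.5719 0.1709 0.135 ] [0.5259 0.17   0.135 ] 0.09206901718760163
[263.4375 403.7776]
[336.5418 403.5514]
[409.6912 403.3251]
head top front [0.4944 0.278  0.18  ] [0.5528 0.2806 0.18  ] [0.5236 0.2793 0.18  ]
tub back [0.3469 0.3285 0.052 ] [0.7044 0.3386 0.052 ] [0.5256 0.3336 0.052 ] 0.028134981537898462 [0.3443 0.0428 0.052 ] [0.7125 0.0548 0.052 ]
[246 245 248 228 229 230 230 230 230 228 231 238 175 170 125 121 124  67
  35  35  26  22  23  15  16  15  15  14  16  13  15  14  12   6 109 142
 142 142 141 138]
[248 250 157 218 231 227 228 230 230 227 229 234 221 180 124 120 125  60
  31  33  29  22  21  16  13  13  14  14  12  14  14  14  14  10  37  48
  48  47  47  47]
[247 244 246 225 228 226 226 231 230 228 229 235 171 176 126 119 124  67
  34  35  26  21  21  21  24  22  23  14  14  15  13  22  16   5 102 132
 249 249 245 245]
```

Emit:
servo_tool(
  plan=[
    [[-0.049,-0.0036,0],0],
    [[-0.049,-0.0036,0],0],
    [[-0.049,-0.0036,0],0],
    [[-0.049,-0.0036,0],0],
    [[-0.049,-0.0036,0],0],
    [[-0.049,-0.0036,0],0],
    [[-0.049,-0.0036,0],0],
    [[-0.049,-0.0036,0],0],
    [[-0.049,-0.0036,0],0],
    [[-0.049,-0.0036,0],0],
    [[0,0,0.045],0],
    [[0,0,0.045],0],
    [[0,0,0.04],0],
    [[0,0,0],0],
    [[0,0,0],0],
  ],
  fingers=0.06,
)

```text
time: 8.43
tcp_pos: [0.5069, -0.3417, 0.2039]
tool_rot: [0.696, 0.718, 0.0, 0.001]
ft_force: [-0.2, -0.5, 0.6]
gripper_width: 0.0599
grasp_force: 0.0
```

```bash
python3 - <<'E'
from h import *
c=snap('wrist','w3')
s=arm.read_state(); print(s['tcp_pos'],s['time'],s['tool_rot'],s['gripper_width'])
for p in((.507,-.343,.014),(.5033,-.2581,.008)): print(proj(c,np.array(p)))
E
```

```text
[ 0.50726041 -0.34190845  0.2046574 ] 8.475 [6.95658532e-01 7.18370999e-01 2.88999903e-04 1.49382830e-03] 0.05957080976879346
[318.58032637 187.71360498]
[317.7409822  120.11708295]
```

View pics/w3.png

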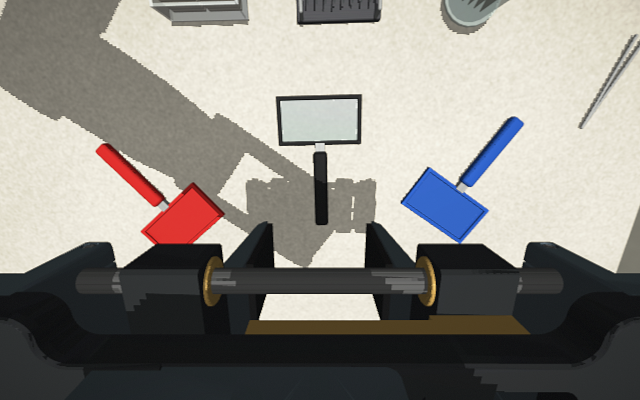

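The wrist view shows the frame corners at (277,97), (361,95), (361,143) and (278,146), and the handle from (320,152) to (321.5,223). It lies between the open fingers.

```bash
python3 - <<'E'
from h import *
from scipy.spatial.transform import Rotation as R
np.set_printoptions(precision=4,suppress=True)
c=dict(np.load('pics/w3.npz'))
F=[onz(c,*q,.008) for q in((277,97),(361,95),(361,143.5),(278,146))];L=np.mean(F,0)
d=F[1]-F[0]+F[2]-F[3];print('lens',L,np.arctan2(d[1],d[0]),*F)
A,B=onz(c,320,152,.014),onz(c,321.5,223,.014);print(A,B,np.arctan2(*(A-B)[1::-1]))
m=(c['image'].max(2)<60); 
for v in(165,180,195,210,220): x=np.where(m[v,300:340])[0]+300;print(v,x.min(),x.max(),onz(c,x.mean(),v,.012))
s=arm.read_state();M=R.from_quat(s['tool_rot']).as_matrix();print(s['tcp_pos'],M)
E
```

```text
lens [ 0.5052 -0.259   0.008 ] 0.057495425039594206 [ 0.4527 -0.2326  0.008 ] [ 0.5552 -0.2271  0.008 ] [ 0.5594 -0.2849  0.008 ] [ 0.4534 -0.2914  0.008 ]
[ 0.5074 -0.2968  0.014 ] [ 0.5125 -0.3918  0.014 ] 1.6247071462152538
165 314 326 [ 0.5079 -0.3135  0.012 ]
180 314 326 [ 0.5085 -0.3331  0.012 ]
195 315 326 [ 0.5099 -0.3532  0.012 ]
210 315 327 [ 0.5112 -0.374   0.012 ]
220 316 327 [ 0.5124 -0.3882  0.012 ]
[ 0.5073 -0.3419  0.2047] [[-0.0321  0.9995  0.0025]
 [ 0.9995  0.0321 -0.0017]
 [-0.0017  0.0025 -1.    ]]
```

Emit:
servo_tool(
  plan=[
    [[-0.0015,0.002,0.04],-0.022],
    [[0,0,0.05],0],
    [[0,0,0.05],0],
    [[0,0,0.03],0],
    [[0,0,0.02],0],
    [[0,0,0.011],0],
    [[0,0,0],0],
    [[0,0,0],0],
  ],
)

```text
time: 9.48
tcp_pos: [0.5093, -0.3434, 0.0033]
tool_rot: [0.688, 0.726, 0.0, 0.001]
ft_force: [0.4, -0.3, 0.4]
gripper_width: 0.0601
grasp_force: 0.0
```

Emit:
servo_tool(
  plan=[
    [[0,0,0],0],
    [[0,0,0],0],
    [[0,0,0],0],
    [[0,0,0],0],
    [[0,0,0],0],
    [[0,0,0],0],
    [[0,0,0],0],
    [[0,0,0],0],
  ],
  fingers=0,
  force=40,
)

```text
time: 10.48
tcp_pos: [0.5084, -0.3428, 0.0019]
tool_rot: [0.688, 0.726, 0.0, 0.0]
ft_force: [0.4, -0.2, 0.3]
gripper_width: 0.0178
grasp_force: 40.0
```

Emit:
servo_tool(
  plan=[
    [[0,0,-0.01],0],
    [[0,0,-0.03],0],
    [[0,0,-0.04],0],
    [[0,0,-0.05],0],
    [[0,0,-0.04],0],
    [[0,0,-0.02],0],
    [[0,0,0],0],
    [[0,0,0],0],
    [[0,0,0],0],
  ],
)

```text
time: 11.6
tcp_pos: [0.5077, -0.3424, 0.1904]
tool_rot: [0.688, 0.726, -0.0, -0.001]
ft_force: [-0.2, 0.4, -1.2]
gripper_width: 0.0176
grasp_force: 40.0
```

Emit:
servo_tool(
  plan=[
    [[0.02,0.0024,0],0.01],
    [[0.03,0.003,0],0.01],
    [[0.035,0.004,0],0],
    [[0.035,0.004,0],0],
    [[0.035,0.004,0],0],
    [[0.035,0.004,0],0],
    [[0.035,0.004,0],0],
    [[0.035,0.004,0],0],
    [[0.035,0.003,0],0],
    [[0.035,0.003,0],0],
    [[0.03,0.003,0],0],
    [[0.02,0.001,0],0],
    [[0.01,0.001,0],0],
    [[0,0,0],0],
    [[0,0,0],0],
  ],
)

```text
time: 13.48
tcp_pos: [0.5348, 0.0476, 0.1919]
tool_rot: [0.695, 0.719, -0.0, 0.0]
ft_force: [-0.8, 0.3, -1.4]
gripper_width: 0.0177
grasp_force: 40.0
```

```bash
python3 - <<'E'
from h import *
c=snap('wrist','w4');s=snap('scene','s4')
q=arm.read_state(); print(q['tcp_pos'],q['time'],q['tool_rot'],q['gripper_width'],q['grasp_force'])
a=c['image'][60:260,180:460]; a=cv2.resize(a,(420,300),interpolation=cv2.INTER_CUBIC)
b=cv2.resize(s['image'][160:300,300:477],(379,300),interpolation=cv2.INTER_CUBIC)
cv2.imwrite('pics/ws4.png',np.clip(np.hstack([a,b])*1.2,0,255).astype('uint8'))
E
```

```text
[0.53478588 0.04760808 0.19194723] 13.575 [ 6.95361859e-01  7.18659777e-01 -7.56798443e-05  6.62037218e-05] 0.01713348007366362 39.99905169010162
```

View pics/ws4.png

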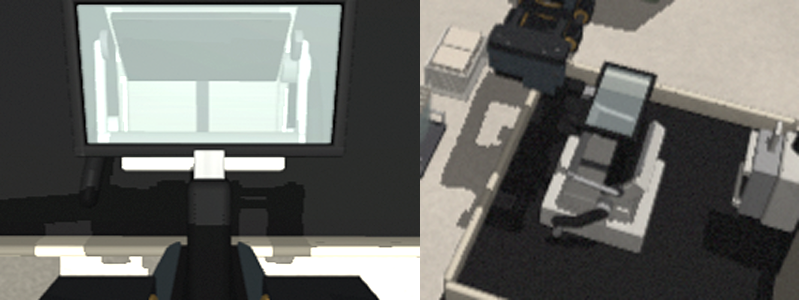

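The left panel (wrist) shows the frame at crop corners (77,3), (341,3), (342,155) and (79,155). The right panel (scene) shows it held over the holder. Next I measure its level and centre.

```bash
python3 - <<'E'
from h import *
np.set_printoptions(precision=4,suppress=True)
c=dict(np.load('pics/w4.npz'));s=dict(np.load('pics/s4.npz'))
o=np.array([[80,3],[339,3],[342,155],[76,155]],float)/1.5+[180,60]
F=[onz(c,*q,.1975) for q in o];print('top plane',*F,np.mean(F,0))
for a,b in((0,1),(1,2),(2,3),(3,0)):print(np.linalg.norm(F[a]-F[b]))
# scene frame corners (top face): far-left, far-right, near-right, near-left
q=np.array([[605-420,62],[656-420,76],[630-420,144],[578-420,128]],float)*(140/300)+[300,160]
G=[onz(s,*p,.1975) for p in q];print('scene',*G,np.mean(G,0))
e=np.array([.527,.1735,.135]);t=np.array([.5348,.0476]);ex=np.array([-.034,.999])
for pit in(0,.1):
  L=t+.084*ex
  for x,y in((.03,-.053),(.03,.053),(-.03,-.053),(-.03,.053)):
    P=L+x*ex+y*np.array([.999,.034]);z=.1975-(x+.084)*pit
    print(pit,(proj(c,np.r_[P,z])-[180,60])*1.5,(proj(s,np.r_[P,z])-[300,160])*300/140+[420,0])
E
```

```text
top plane [0.4861 0.1557 0.1975] [0.578  0.1587 0.1975] [0.5855 0.105  0.1975] [0.4818 0.1016 0.1975] [0.5329 0.1302 0.1975]
0.09203713204355955
0.054158384026715994
0.10373643846726122
0.05422396374989566
scene [0.4826 0.105  0.1975] [0.4822 0.1623 0.1975] [0.591  0.1621 0.1975] [0.5906 0.1073 0.1975] [0.5366 0.1342 0.1975]
0 [ 56.4714 -10.38  ] [654.564   72.9339]
0 [357.0079 -10.8745] [632.9231 139.5521]
0 [ 71.6434 159.5977] [601.0888  59.3136]
0 [342.556  159.2912] [575.6321 123.8505]
0.1 [66.971  -2.8565] [652.8703  80.4999]
0.1 [346.7982  -3.3105] [631.282  147.1401]
0.1 [ 75.8465 157.7375] [600.4933  62.9119]
0.1 [338.4603 157.4389] [575.0925 127.4685]
```

```bash
cat > lev.py <<'E'
from h import *
from scipy.optimize import least_squares
from scipy.spatial.transform import Rotation as R
import sys
np.set_printoptions(precision=4,suppress=True)
q=arm.read_state();c=snap('wrist',sys.argv[1])
g=cv2.cvtColor(c['image'],cv2.COLOR_BGR2GRAY)
m=cv2.morphologyEx(cv2.inRange(c['image'],(120,120,110),(255,255,255)),cv2.MORPH_OPEN,np.ones((3,3)))
for v in(70,80,100,130,150):
    r=g[v];print(v,r[222:246],r[396:416])
for u in(260,300,340,390): print(u,g[45:75,u],g[150:170,u])
E
python3 lev.py w5
```

```text
70 [ 38  39  42  44  46  49  47  34  14  44 119 155 160 161 161 161 160 161
 161 161 160 161 160 161] [165 165 165 164 165 165 165 166 165 162 126  57  11  32  48  52  49  46
  43  43]
80 [ 32  34  39  40  42  46  50  47  28  10  79 136 158 161 161 161 161 161
 161 161 161 161 161 161] [164 164 164 165 164 164 164 164 162 148  98   7  29  47  53  49  47  44
  42  37]
100 [ 36  32  31  38  39  42  44  46  49  41  20   6 102 149 160 161 161 162
 161 161 166 199 223 228] [163 164 164 163 163 164 161 155 111  17  19  41  51  49  47  45  43  38
  35  34]
130 [ 37  35  35  36  34  35  39  41  40  44  48  43  26   5 102 148 160 162
 161 161 160 161 195 223] [164 163 163 164 160 153 107   0  26  46  50  47  45  42  41  37  33  37
  37  36]
150 [ 36  36  36  35  35  34  34  34  40  41  43  44  46  38  20  29 114 154
 158 157 156 156 169 207] [161 162 160 156 114  30  18  40  47  47  44  42  41  36  35  36  36  37
  38  36]
260 [ 39 233 231 227 227 232 192  74  36  41  43  44  43  43  45  37  17   0
 134 176 207 210 215 167 159 160 160 165 154 156] [190 191 193 192 188  98  31  36  43  44  42  40  40  35  18  35  34  28
  26  24]
300 [ 36 235 230 225 225 231 192  74  37  43  43  44  44  43  44  35  21   3
 134 172 195 198 200 165 159 161 161 166 159 156] [189 190 192 193 189 105  32  34  44  43  42  41  38  30  67 253 250 245
 246 245]
340 [ 35 232 230 224 222 227 190  74  37  42  43  44  45  45  47  38  22   0
 134 174 197 199 201 174 162 163 163 168 157 157] [188 190 192 194 190 109  34  34  45  45  43  41  39  30  68 252 249 246
 245 245]
390 [ 37  36  34  35  36  35  28  32  43  44  44  44  45  46  47  37  14   0
 134 158 165 165 165 164 164 164 164 164 164 165] [160 160 161 162 160  98  32  34  45  44  43  42  40  37  25  35  36  37
  36  37]
```

Emit:
servo_tool(
  plan=[
    [[0.01,-0.001,0],0],
    [[0.01,-0.001,0],0],
    [[0.01,-0.001,0],0],
    [[0.0105,-0.0015,0],0],
    [[0,0,0],0],
    [[0,0,0.008],0],
    [[0,0,0.008],0],
    [[0,0,0.008],0],
    [[0,0,0.008],0],
    [[0,0,0.004],0],
    [[0,0,0.002],0],
    [[0,0,0],0],
    [[0,0,0],0],
    [[0,0,0],0],
    [[0,0,0],0],
  ],
)

```text
time: 15.5
tcp_pos: [0.529, 0.0887, 0.1541]
tool_rot: [0.695, 0.719, 0.0, 0.0]
ft_force: [0.8, -0.2, -1.8]
gripper_width: 0.0177
grasp_force: 40.0
```

```bash
python3 - <<'E'
from h import *
c=snap('wrist','w6');s=snap('scene','s6');t=snap('top','t6')
q=arm.read_state(); print(q['tcp_pos'],q['time'],q['tool_rot'],q['gripper_width'],q['ft_force'])
a=cv2.resize(c['image'][40:240,180:460],(420,300),interpolation=cv2.INTER_CUBIC)
b=cv2.resize(s['image'][170:290,340:492],(379,300),interpolation=cv2.INTER_CUBIC)
d=cv2.resize(t['image'][140:250,190:480],(799,300),interpolation=cv2.INTER_CUBIC)
cv2.imwrite('pics/ws6.png',np.clip(np.vstack([np.hstack([a,b]),d])*1.3,0,255).astype('uint8'))
L=np.array([.527,.1735,.150]);ex=np.array([-.034,.999,0]);ey=np.array([.999,.034,0])
for x,y in((.03,-.053),(.03,.053),(-.03,-.053),(-.03,.053)):
    P=L+x*ex+y*ey+[0,0,.008]
    print((proj(c,P)-[180,40])*1.5,(proj(s,P)-[340,170])*2.5+[420,0],(proj(t,P)-[190,140])*2.755+[0,300])
E
```

```text
[0.52889974 0.08875276 0.15397605] 15.65 [ 6.94971412e-01  7.19037366e-01  5.00870299e-05 -1.73604958e-05] 0.017425773226934803 [-0.55676516 -0.16648945 -0.6727507 ]
[60.63554921 18.16922987] [631.24152709  99.07652749] [123.54754052 487.33375601]
[358.17829599  17.95196379] [609.42401002 178.16975143] [118.89633275 384.11935019]
[ 75.13462062 186.80767995] [569.52930925  82.94645933] [182.24277104 483.87176374]
[343.66193075 186.67534186] [543.35196417 159.62287091] [177.24719846 380.62608069]
```

View pics/ws6.png

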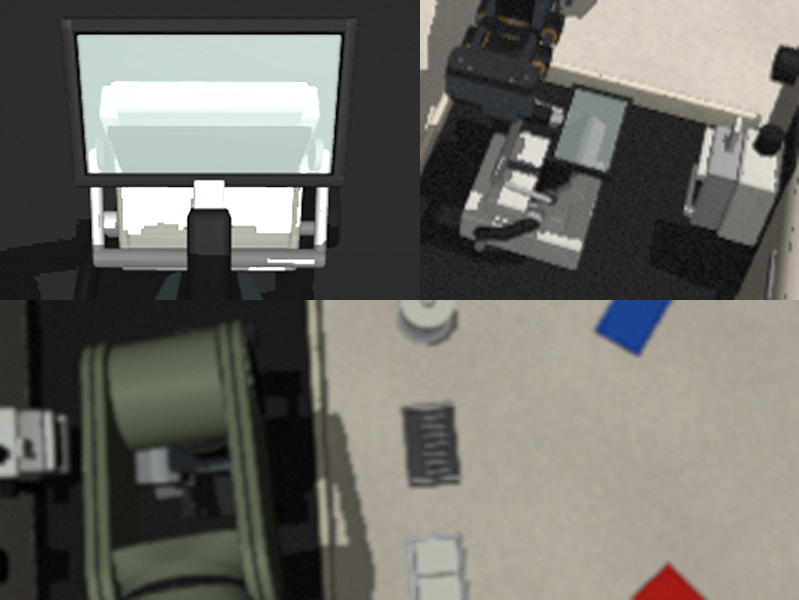

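The observed frame corners, wrist crop (62,19), (357,19), (343,185) and (77,186), match the target pose within about 2 px. The magnifier is level, the guard is down and the row of things hasn't moved, so I'm handing the job in.

```bash
python3 -c "
from station import order
print(order.job_done())"
```

```text
the job is handed in; nothing more can be done
None
```

I folded the guard down and handed the job in with the magnifier held level, about 17 mm above the blade edge and centred on it to within about 2 mm by the cameras; no verdict came back.

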